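# Nudge the carrier plate onto the analyser stage's locating pins

## Task

Seat the grey carrier plate on the loading stage: with the fingertips, push it across the white deck, square to the low fence, and on sideways to the robot's left until its two holes drop over the two locating pins and it lies flat on the recess floor. Only push it, keeping it down on the stage: it must not be lifted or tipped up. Leave everything else on the table where it stands, and move clear at the end.

Things in the scene. Friction and masses are not known exactly. Their poses are not given: they have to be found in the camera images.
- stage: Fixed stage, 208 mm (x) by 360 mm (y). Origin on the table top, under the step, on the seated plate's centre line. x points away from the robot (turned by its yaw), y to the robot's left. White flat deck: y -210 to 0 mm, x -125 to +70 mm, top 22 mm above the table. At y = 0 it steps down 7 mm to the recess: bare metal floor 15 mm above the table, y 0 to 150 mm, open at its near side and y end.
- fence (a point): Point on the top inner edge of the straight low metal fence along the stage's far side, at (70.5, 0, 36) mm in the stage's frame. The fence runs parallel to the stage's y, y -210 to +150 mm; its inner face is at x = 70.5 mm, it is 12 mm thick and its top is 36 mm above the table (14 mm above the deck). A plate corner shoved hard against it sticks.
- home (a point): Point on the recess floor where the plate's origin lies when seated: (0, 69, 15) mm in the stage's frame, the plate's axes along the stage's. Its far edge is then within 2 mm of the fence, its rear (-y) edge 4 mm past the step and its top 3 mm above the deck's level.
- pin_far (a point): Centre of the tip of the locating pin nearer the fence: at (55, 84, 21.3) mm in the stage's frame. A fixed steel pin 10 mm in diameter with a coned tip, 6.3 mm tall above the recess floor, so its tip is 0.7 mm below the deck's level.
- pin_near (a point): Centre of the tip of the other, equal pin, nearer the robot: at (-55, 54, 21.3) mm in the stage's frame.
- plate: Loose grey plate, 140 mm (x) by 130 mm (y), 10 mm thick, about 0.4 kg; on it a fixed block of round wells, 90 x 100 mm, total height 28 mm. Origin: centre of its underside. It starts flat on the deck, axes within 0.15 rad of the stage's, up to 45 mm short of the fence. Slid along the fence to +y it stays level on deck and pin tips until both holes come over the pins together, then drops 7 mm.
- hole_far (a point): Centre, at the underside, of the plate's hole for pin_far: at (55, 15, 0) mm in the plate's frame. A plain 13 mm through-hole, for a 10 mm pin, beside the block of wells.
- hole_near (a point): Centre, at the underside, of the plate's hole for pin_near: at (-55, -15, 0) mm in the plate's frame. A plain 13 mm through-hole.
- jar: Bystander, leave alone: squat white screw-top jar, 48 mm diameter, 75 mm tall, behind the fence. Origin at the centre of its underside.
- vial: Bystander, leave alone: small amber vial, 26 mm diameter, 45 mm tall, standing on the table on the robot's side of the stage, beside the recess. Origin at the centre of its underside.
- reagent: Bystander, leave alone: tall white reagent bottle with a band, 60 mm diameter, 140 mm tall, to the robot's left. Origin at the centre of its underside.
- beaker: Bystander, leave alone: clear beaker, 60 mm diameter, 60 mm tall, to the robot's right. Origin at the centre of its underside.
- tube_rack: Bystander, leave alone: white rack of capped test tubes, 60 x 160 mm, 82 mm tall, to the robot's right. Origin at the centre of its underside.
- tip_box: Bystander, leave alone: pale closed lidded box of pipette tips, 85 x 120 x 50 mm, to the left at the far side. Origin at the centre of its underside.
Things that resemble listed ones, but are neither listed nor needed, are in the scene too. Leave any brown or green look-alike of the plate alone.

How it is judged:
At the end, for the whole second after the job is handed in: Both holes are over their pins (each within 3 mm in plan), the plate's underside is on the recess floor (within 1.5 mm), it is level within 0.02 rad and at rest (horizontal distance between hole_far and pin_far below 0.003 m and horizontal distance between hole_near and pin_near below 0.003 m and z of plate in the frame of stage below 0.0165 m and angle between plate's own z axis and vertical below 0.02 rad and linear speed of plate below 0.01 m/s); the robot touches nothing.
It fails at once if the plate is lifted more than 8 mm above the deck's level (z of plate in the frame of stage above 0.03 m).
It fails at once if the plate is tipped by more than 0.2 rad (angle between plate's own z axis and vertical above 0.2 rad).
It fails at once if a bystander is pushed away (more than 25 mm) (distance of any of jar, vial, reagent, beaker, tube_rack, tip_box from where it was at the start of the episode above 0.025 m).
It fails at once if a bystander is knocked over (angle between any of jar, vial, reagent, beaker, tube_rack, tip_box's own z axis and vertical above 0.5 rad).
It also fails if it takes over 58 s, if anything falls off the work surface, if the arm or the gripper's body presses on something with over 40 N, if the wrist force passes 120 N, or if a joint passes its speed limit or range.

## Robot

A 6-joint arm with a two-finger parallel gripper is mounted at the origin on the work surface. World frame = base frame: x ahead of the robot, y to its left, z up, the work surface at z = 0. Lengths are in m, angles in rad, forces in N, time in s.
With the tool pointing down it reaches from about 0.325 to 0.775 m from the base axis. Payload 9.3 kg.
Tool frame: the origin (TCP) lies at the very end of the fingers, on their centre line; the grasp point (between the pads) lies 19 mm behind it; z points along the fingers, y is the line along which they close (so a half turn about z gives the same grasp; the last joint's range is limited). The gripper opens to 85 mm and grips with 20 to 120 N. Pads are 22 mm wide; open, the fingers measure 114 mm over their backs; the gripper's body (76 mm by 85 mm) begins 54 mm behind the grasp point. The pads swing forward as they close: fully open they stand 13 mm farther back than shut.
Start: joints at [-1.434, 0.259, 0.021, 1.334, 0, 1.418], TCP at [0.157, -0.527, 0.204] pointing down, gripper open.
Joint ranges: [-3.04, 3.04], [-0.91, 1.82], [-1.04, 1.36], [-1.92, 1.95], [-1.52, 1.45], [-3.14, 3.14]. Speed limits (rad/s): [2.22, 2.22, 2.79, 3.14, 3.14, 3.14].

## Interface

Orientations are given as a unit quaternion [w, x, y, z].
In Python, from station import state, eyes, job gives the robot as it stands.
- The arm moves only by the tool move_arm, never from a script. Its argument "series" is a list of rows, each an object with "delta_pos": the shift along the tool's x, y, z in cm, a list of three; "twist": the turn, a rotation vector about the tool's x, y, z in rad, a list of three; "grip": the finger opening in cm, from 0 to 8.54. In form: [{"delta_pos": [tx, ty, tz], "twist": [wx, wy, wz], "grip": grip}, ...]. A call has exactly 10 rows; each row shifts and turns the commanded pose from where the row before left it, along the tool's axes as they then stand; what a row does not reach is not made up. A row lasts 1/8 s, in which the tool goes at most 62.5 mm and 10.7 degrees, less where a joint would pass 70% of its speed; a pose out of reach is approached as far as the arm can. A call with a gripper value outside its range is refused whole. The fingers move at their own pace and stop on an object; "grip_force" is the grip in N (left out, the last holds). Time passes only in rows, so rows that do not move let the fingers close, or fill a call up. It gives the time, the measured TCP pose, the force, the opening and the grip force at its end, in the units of the state.
- state(): the state, without advancing time (a new reading comes with each control period).
- eyes.snapshot(name): name is "side" or "top"; returns the picture (420x560x3 uint8, blue, green, red); there is no depth.
- eyes.camera_model(name): a dict with "fx", "fy", "cx", "cy" (pixels), "k1" (the pictures are not rectified: a ray, as slopes to the right and down, at radius r is drawn at 1 + k1 r^2 times it, then the intrinsics apply), "pose" (4x4, takes a point from camera to world coordinates). Camera axes: x right, y up, looking along -z (the intrinsics and any distortion apply to the point x, -y, -z); pixel columns grow to the right and rows downward; lengths in m; the calibration is good to about 2 mm. A picture is of the moment at which its call begins. camera_model takes no time and is no camera call.
- job.sign_off(): hands the job in; it is judged then, once.
The state is a dict: "t": time; "joint_pos": joint angles; "joint_vel": joint speeds; "joint_torque": joint torques, N m; "tcp_pos": TCP position; "tool_rot": TCP orientation; "ft_force": force on the tool from outside, world axes, zero at the start; "torque": the same for the moment, N m; "width": finger opening in m; "grasp_force": force on a finger pad.
Only numpy, scipy, OpenCV 4.12 (cv2) and the standard library are available. Lean on these libraries where they do the work, as an engineer would, in place of code of your own. Each camera call takes 0.05 s, during which the arm holds its last target. There are 200 camera calls.

## Working session

There is one attempt and no reset: what is moved stays moved. The work goes in short steps, Python scripts to look and compute and a tool call to move; the robot and the scene stay as the last step left them, time stands still between calls to the robot, and variables do not carry over. Pictures are saved under pics/ and viewed, at most 10 in all, crops included, and the job is handed in when it is done.

Besides the shell and the picture viewer there is one more tool, called after "Emit:" as name([rows], argument=value, ...), one row to a line, values as JSON. move_arm: Moves the arm, as the interface text tells. Its arguments: {"type":"object","properties":{"series":{"type":"array"},"grip_force":{"type":"number"}},"required":["series"]}

```bash
mkdir -p pics; cat > h.py <<'E'
import numpy as np, cv2
from station import state, eyes, job
def ray(n,px):
    m=eyes.camera_model(n); P=np.array(m["pose"])
    d=np.array([(px[0]-m["cx"])/m["fx"],(px[1]-m["cy"])/m["fy"]]); u=d.copy()
    for _ in range(20): u=d/(1+m["k1"]*(u@u))
    return P[:3,3],P[:3,:3]@np.array([u[0],-u[1],-1.])
def onz(n,px,z):
    o,d=ray(n,px); return o+d*(z-o[2])/d[2]
def proj(n,p):
    m=eyes.camera_model(n); P=np.array(m["pose"]); c=P[:3,:3].T@(np.array(p)-P[:3,3])
    u=np.array([c[0],-c[1]])/-c[2]; u=u*(1+m["k1"]*(u@u))
    return np.array([u[0]*m["fx"]+m["cx"],u[1]*m["fy"]+m["cy"]])
E
python3 - <<'E'
from h import *
for n in("top","side"):
    cv2.imwrite(f"pics/{n}0.png",eyes.snapshot(n)); m=eyes.camera_model(n); print(np.round(np.array(m["pose"]),3),m["fx"],m["k1"])
s=state();print(s["t"],s["tool_rot"],s["tcp_pos"],s["width"])
E
```

```text
[[ 0.009  0.996 -0.094  0.38 ]
 [-1.     0.009 -0.003 -0.022]
 [-0.002  0.094  0.996  1.496]
 [ 0.     0.     0.     1.   ]] 512.2488055211016 -0.05374851003210103
[[-0.818  0.382 -0.429  0.014]
 [-0.574 -0.554  0.603  0.671]
 [-0.007  0.739  0.673  0.829]
 [ 0.     0.     0.     1.   ]] 489.93291132555544 -0.010331958764876036
0.1 [-5.90681717e-04  9.89522103e-01  1.44380256e-01 -1.75358913e-05] [ 0.15709092 -0.52680192  0.20343679] 0.08559176352884823
```

View pics/top0.png

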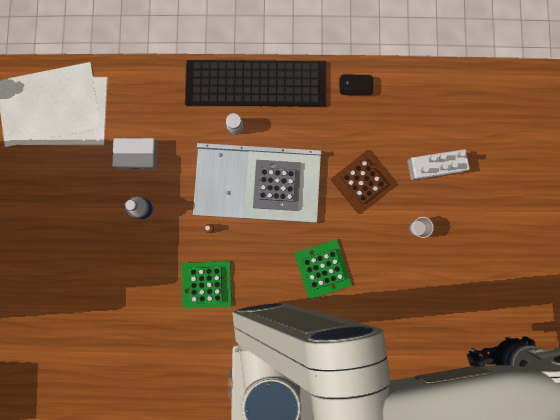

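View pics/side0.png

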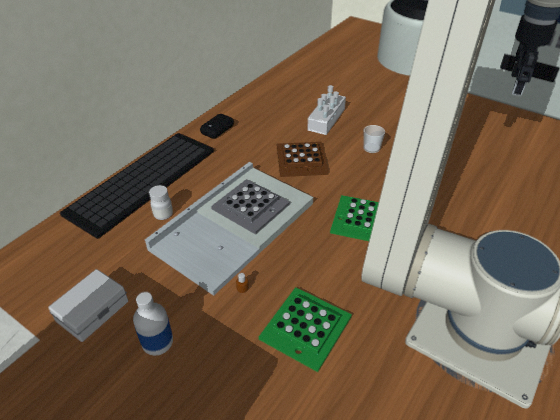

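The top view shows the stage at about (193–321, 145–221), the plate at about (277,185), and the recess to its left with pins at (221,155) and (228,193). The vial is at (209,229). The side view shows the same layout: plate at (250,203), pins at (178,234) and (221,247).

```bash
python3 - <<'E'
from h import *
a=cv2.imread("pics/top0.png")[130:240,180:335]; b=cv2.imread("pics/side0.png")[155:295,140:320]
a=cv2.resize(a,None,fx=4,fy=4,interpolation=2)
b=cv2.resize(b,None,fx=4,fy=4,interpolation=2)
cv2.imwrite("pics/topc.png",a);cv2.imwrite("pics/sidec.png",b)
E
```

```text
(no output)
```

View pics/topc.png

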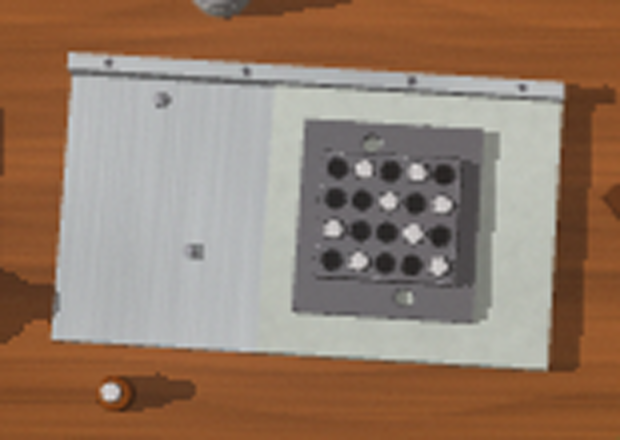

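View pics/sidec.png

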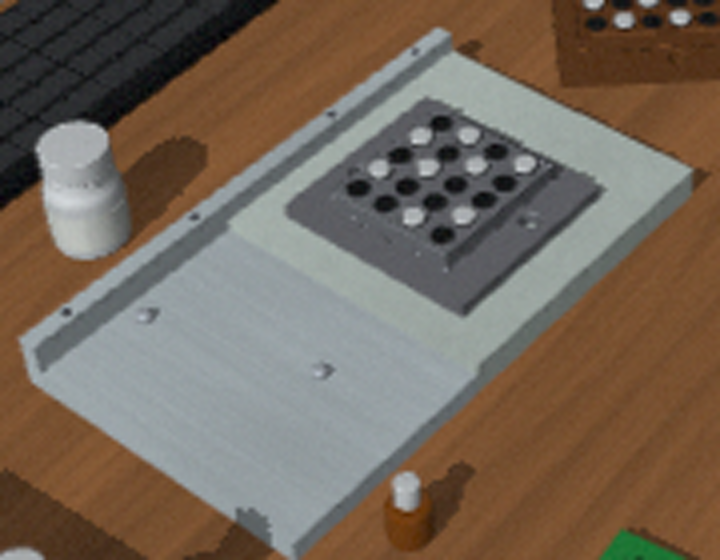

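```bash
cat > fit.py <<'E'
from h import *
def rigid(S,W):
    S=np.array(S)[:,:2]/1000; W=np.array(W)[:,:2]; a=S-S.mean(0); b=W-W.mean(0)
    th=np.arctan2((a[:,0]*b[:,1]-a[:,1]*b[:,0]).sum(),(a*b).sum()); R=np.array([[np.cos(th),-np.sin(th)],[np.sin(th),np.cos(th)]])
    t=W.mean(0)-R@S.mean(0); return th,t,np.round(1000*(W-S@R.T-t),1)
def full(n,c): 
    return (np.array(c)-1.5)/4+((180,130) if n=="top" else (140,155))
E
python3 - <<'E'
from fit import *
st={"top":[((68,53),(82.5,150,36)),((564,83),(82.5,-210,36)),((548,370),(-125,-210,22)),((52,340),(-125,150,15)),((163,99),(55,84,21)),((196,252),(-55,54,21)),],
"side":[((147,313),(55,84,21)),((321,369),(-55,54,21)),((692,178),(-125,-210,22)),((296,550),(-125,150,15)),((22,342),(82.5,150,36)),((442,29),(82.5,-210,36))]}
pl={"top":[((306,120),(70,65,32)),((484,129),(70,-65,32)),((292,312),(-70,65,32)),((477,323),(-70,-65,32))],
"side":[((286,210),(70,65,32)),((430,97),(70,-65,32)),((605,187),(-70,-65,32)),((465,306),(-70,65,32))]}
for d in(st,pl):
    A=[];B=[]
    for n in d:
        S=[s for _,s in d[n]];W=[onz(n,full(n,c),s[2]/1000) for c,s in d[n]]; A+=S;B+=W
        r=rigid(S,W);print(n,r[0],r[1],r[2].tolist())
    r=rigid(A,B);print("all",r[:2])
    if d is st: T=r
th,t=T[:2];R=np.array([[np.cos(th),-np.sin(th)],[np.sin(th),np.cos(th)]])
print("plate in stage",(r[1]-t)@R*1000,r[0]-th)
E
```

```text
top -0.052412788919993895 [0.60156786 0.07978393] [[0.2, 1.8], [-0.3, 1.6], [-0.1, 1.0], [0.1, 0.9], [0.5, -1.6], [-0.4, -3.7]]
side -0.06015873353437769 [0.60068554 0.08206177] [[0.3, -1.4], [1.2, -1.6], [0.6, 4.8], [-1.5, -0.9], [-1.3, 0.1], [0.7, -0.9]]
all (np.float64(-0.05627842355592658), array([0.60112683, 0.08092293]))
top -0.045672719961885044 [ 0.57182571 -0.00750584] [[-0.0, -0.4], [0.4, 0.6], [0.2, 1.4], [-0.6, -1.5]]
side -0.04905663119071677 [ 0.57130695 -0.0066973 ] [[-0.8, 2.6], [-0.6, -1.3], [-0.8, -0.4], [2.2, -0.9]]
all (np.float64(-0.04736109986581219), array([ 0.57156633, -0.00710157]))
plate in stage [-24.56243848 -89.54787385] 0.008917323690114387
```

Emit:
move_arm([
  {"delta_pos": [0, 0, 0], "twist": [0, 0, -0.175], "grip": 8.5},
  {"delta_pos": [0, 0, 0], "twist": [0, 0, -0.175], "grip": 8.5},
  {"delta_pos": [0, 0, 0], "twist": [0, 0, -0.175], "grip": 8.5},
  {"delta_pos": [0, 0, 0], "twist": [0, 0, -0.175], "grip": 8.5},
  {"delta_pos": [0, 0, 0], "twist": [0, 0, -0.175], "grip": 8.5},
  {"delta_pos": [0, 0, 0], "twist": [0, 0, -0.175], "grip": 8.5},
  {"delta_pos": [0, 0, 0], "twist": [0, 0, -0.175], "grip": 8.5},
  {"delta_pos": [0, 0, 0], "twist": [0, 0, -0.175], "grip": 8.5},
  {"delta_pos": [0, 0, 0], "twist": [0, 0, -0.175], "grip": 8.5},
  {"delta_pos": [0, 0, 0], "twist": [0, 0, -0.175], "grip": 8.5},
])

```text
t: 1.35
tcp_pos: [0.1571, -0.5269, 0.2036]
tool_rot: [-0.0, 0.521, 0.854, 0.0]
ft_force: [0.0, 1.0, -0.2]
width: 0.0848
grasp_force: 0.0
```

Emit:
move_arm([
  {"delta_pos": [0, 0, 0], "twist": [0, 0, -0.175], "grip": 8.5},
  {"delta_pos": [0, 0, 0], "twist": [0, 0, -0.175], "grip": 8.5},
  {"delta_pos": [0, 0, 0], "twist": [0, 0, -0.175], "grip": 8.5},
  {"delta_pos": [0, 0, 0], "twist": [0, 0, -0.175], "grip": 8.5},
  {"delta_pos": [0, 0, 0], "twist": [0, 0, -0.175], "grip": 8.5},
  {"delta_pos": [0, 0, 0], "twist": [0, 0, -0.173], "grip": 8.5},
  {"delta_pos": [-2, 3.8, 0], "twist": [0, 0, 0], "grip": 8.5},
  {"delta_pos": [-2, 3.8, 0], "twist": [0, 0, 0], "grip": 8.5},
  {"delta_pos": [-2, 3.8, 0], "twist": [0, 0, 0], "grip": 8.5},
  {"delta_pos": [-2, 3.8, 0], "twist": [0, 0, 0], "grip": 8.5},
])

```text
t: 2.6
tcp_pos: [0.2456, -0.3782, 0.2037]
tool_rot: [-0.0, 0.027, 1.0, 0.0]
ft_force: [0.3, -0.2, 1.0]
width: 0.0851
grasp_force: 0.0
```

```bash
cat > w.py <<'E'
from h import *
from scipy.spatial.transform import Rotation as Ro
TH=-0.054; T0=np.array([0.601,0.0805])
def where():
    s=state(); p=np.array(s["tcp_pos"]); c,q=np.cos(TH),np.sin(TH); d=p[:2]-T0
    R=Ro.from_quat(np.roll(s["tool_rot"],-1)).as_matrix()
    print("t",round(s["t"],2),"stage mm",np.round([1000*(c*d[0]+q*d[1]),1000*(-q*d[0]+c*d[1]),1000*p[2]],1),"yaw rel",round(np.arctan2(R[1,0],R[0,0])-TH,4),"tilt",np.round(R[2],3),"F",np.round(s["ft_force"],1),"w",round(s["width"],4))
if __name__=="__main__": where()
E
python3 w.py
```

```text
t 2.6 stage mm [-330.1 -477.2  203.7] yaw rel 3.1414 tilt [ 0.     0.001 -1.   ] F [ 0.3 -0.2  1. ] w 0.0851
```

Emit:
move_arm([
  {"delta_pos": [-2.12, 3.88, 0], "twist": [0, 0, 0], "grip": 8.5},
  {"delta_pos": [-2.12, 3.88, 0], "twist": [0, 0, 0], "grip": 8.5},
  {"delta_pos": [-2.12, 3.88, 0], "twist": [0, 0, 0], "grip": 8.5},
  {"delta_pos": [-2.12, 3.88, 0], "twist": [0, 0, 0], "grip": 8.5},
  {"delta_pos": [-2.12, 3.88, 0], "twist": [0, 0, 0], "grip": 8.5},
  {"delta_pos": [-2.12, 3.88, 0], "twist": [0, 0, 0], "grip": 8.5},
  {"delta_pos": [-2.12, 3.88, 0], "twist": [0, 0, 0], "grip": 8.5},
  {"delta_pos": [-2.12, 3.88, 0], "twist": [0, 0, 0], "grip": 8.5},
  {"delta_pos": [-2.12, 3.88, 0], "twist": [0, 0, 0], "grip": 8.5},
  {"delta_pos": [-2.12, 3.88, 0], "twist": [0, 0, 0], "grip": 8.5},
])

```text
t: 3.85
tcp_pos: [0.4782, -0.0021, 0.2038]
tool_rot: [-0.0, 0.027, 1.0, -0.0]
ft_force: [0.7, -0.0, 0.1]
width: 0.0849
grasp_force: 0.0
```

Emit:
move_arm([
  {"delta_pos": [0, 0, 2], "twist": [0, 0, 0], "grip": 8.5},
  {"delta_pos": [0, 0, 2], "twist": [0, 0, 0], "grip": 8.5},
  {"delta_pos": [0, 0, 2], "twist": [0, 0, 0], "grip": 8.5},
  {"delta_pos": [0, 0, 2], "twist": [0, 0, 0], "grip": 8.5},
  {"delta_pos": [0, 0, 2], "twist": [0, 0, 0], "grip": 8.5},
  {"delta_pos": [0, 0, 2], "twist": [0, 0, 0], "grip": 8.5},
  {"delta_pos": [0, 0, 2], "twist": [0, 0, 0], "grip": 8.5},
  {"delta_pos": [0, 0, 2], "twist": [0, 0, 0], "grip": 8.5},
  {"delta_pos": [0, 0, 1.5], "twist": [0, 0, 0], "grip": 8.5},
  {"delta_pos": [0, 0, 0], "twist": [0, 0, 0], "grip": 8.5},
])

```text
t: 5.1
tcp_pos: [0.4768, -0.0034, 0.028]
tool_rot: [-0.001, 0.027, 1.0, 0.0]
ft_force: [0.1, 0.3, 0.9]
width: 0.0849
grasp_force: 0.0
```

```bash
python3 - <<'E'
from w import *
where(); a=eyes.snapshot("side")[150:290,180:360]
cv2.imwrite("pics/s2.png",cv2.resize(a,None,fx=4,fy=4,interpolation=2))
E
```

```text
t 5.1 stage mm [-119.5  -90.5   28. ] yaw rel 3.1418 tilt [ 0.003  0.    -1.   ] F [0.1 0.3 0.9] w 0.0849
```

View pics/s2.png

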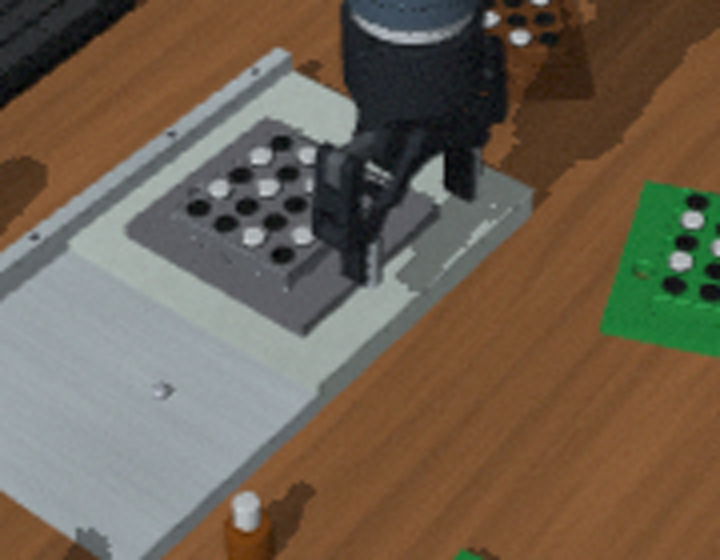

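The side crop shows both fingers standing on the robot's side of the plate. The left fingertip's lowest point is at about crop (360,282), i.e. pixel (270,220.5).

```bash
python3 - <<'E'
from w import *
for z in(.022,.028,.035,.041,.048):
    p=onz("side",(270-.4,220.5-.4),z); d=p[:2]-T0; print(z,np.round(1000*np.array([d[0]*np.cos(TH)+d[1]*np.sin(TH),-d[0]*np.sin(TH)+d[1]*np.cos(TH)]),1))
E
```

```text
0.022 [-88.7 -79.9]
0.028 [-92.6 -75.1]
0.035 [-97.2 -69.6]
0.041 [-101.1  -64.9]
0.048 [-105.7  -59.3]
```

Emit:
move_arm([
  {"delta_pos": [0, 0, 0.25], "twist": [0, 0, 0], "grip": 8.5},
  {"delta_pos": [0, 0, 0.25], "twist": [0, 0, 0], "grip": 8.5},
  {"delta_pos": [0, 0, 0.25], "twist": [0, 0, 0], "grip": 8.5},
  {"delta_pos": [0, 0, 0.25], "twist": [0, 0, 0], "grip": 8.5},
  {"delta_pos": [0, 0, 0.25], "twist": [0, 0, 0], "grip": 8.5},
  {"delta_pos": [0, 0, 0.1], "twist": [0, 0, 0], "grip": 8.5},
  {"delta_pos": [0, 0, 0], "twist": [0, 0, 0], "grip": 8.5},
  {"delta_pos": [0, 0, 0], "twist": [0, 0, 0], "grip": 8.5},
  {"delta_pos": [0, 0, 0], "twist": [0, 0, 0], "grip": 8.5},
  {"delta_pos": [0, 0, 0], "twist": [0, 0, 0], "grip": 8.5},
])

```text
t: 6.4
tcp_pos: [0.4778, -0.0035, 0.0155]
tool_rot: [0.0, 0.027, 1.0, -0.0]
ft_force: [0.0, 0.0, -0.2]
width: 0.0848
grasp_force: 0.0
```

```bash
python3 - <<'E'
from w import *
where(); a=eyes.snapshot("side")[150:290,180:360]
cv2.imwrite("pics/s3.png",cv2.resize(a,None,fx=4,fy=4,interpolation=2))
E
```

```text
t 6.4 stage mm [-118.4  -90.6   15.5] yaw rel 3.1418 tilt [-0.  0. -1.] F [ 0.   0.  -0.2] w 0.0848
```

View pics/s3.png

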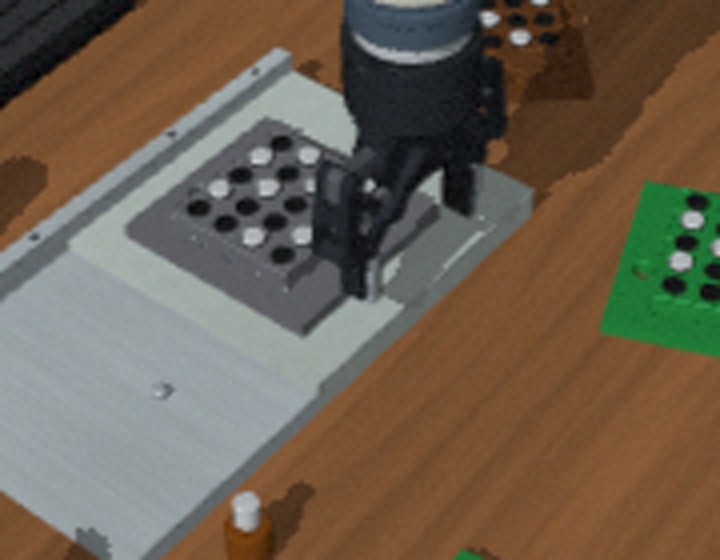

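No contact with the TCP at 15.5 mm, so the open tips ride about 13 mm above the TCP. I'll lower 3 mm more and push toward the fence.

Emit:
move_arm([
  {"delta_pos": [0, 0, 0.15], "twist": [0, 0, 0], "grip": 8.5},
  {"delta_pos": [0, 0, 0.15], "twist": [0, 0, 0], "grip": 8.5},
  {"delta_pos": [-0.3, 0, 0], "twist": [0, 0, 0], "grip": 8.5},
  {"delta_pos": [-0.3, 0, 0], "twist": [0, 0, 0], "grip": 8.5},
  {"delta_pos": [-0.3, 0, 0], "twist": [0, 0, 0], "grip": 8.5},
  {"delta_pos": [-0.3, 0, 0], "twist": [0, 0, 0], "grip": 8.5},
  {"delta_pos": [-0.3, 0, 0], "twist": [0, 0, 0], "grip": 8.5},
  {"delta_pos": [-0.3, 0, 0], "twist": [0, 0, 0], "grip": 8.5},
  {"delta_pos": [-0.3, 0, 0], "twist": [0, 0, 0], "grip": 8.5},
  {"delta_pos": [-0.3, 0, 0], "twist": [0, 0, 0], "grip": 8.5},
])

```text
t: 7.7
tcp_pos: [0.502, -0.0048, 0.0125]
tool_rot: [0.0, 0.027, 1.0, -0.0]
ft_force: [0.8, -0.1, -0.1]
width: 0.0852
grasp_force: 0.0
```

Emit:
move_arm([
  {"delta_pos": [-0.1, 0, 0], "twist": [0, 0, 0], "grip": 8.5},
  {"delta_pos": [-0.1, 0, 0], "twist": [0, 0, 0], "grip": 8.5},
  {"delta_pos": [-0.1, 0, 0], "twist": [0, 0, 0], "grip": 8.5},
  {"delta_pos": [-0.1, 0, 0], "twist": [0, 0, 0], "grip": 8.5},
  {"delta_pos": [-0.1, 0, 0], "twist": [0, 0, 0], "grip": 8.5},
  {"delta_pos": [-0.1, 0, 0], "twist": [0, 0, 0], "grip": 8.5},
  {"delta_pos": [-0.1, 0, 0], "twist": [0, 0, 0], "grip": 8.5},
  {"delta_pos": [-0.1, 0, 0], "twist": [0, 0, 0], "grip": 8.5},
  {"delta_pos": [-0.1, 0, 0], "twist": [0, 0, 0], "grip": 8.5},
  {"delta_pos": [-0.1, 0, 0], "twist": [0, 0, 0], "grip": 8.5},
])

```text
t: 8.95
tcp_pos: [0.5118, -0.0054, 0.0125]
tool_rot: [-0.0, 0.027, 1.0, 0.0]
ft_force: [0.6, -0.4, -0.8]
width: 0.085
grasp_force: 0.0
```

```bash
python3 - <<'E'
from w import *
where(); a=eyes.snapshot("side")[150:290,140:320]
cv2.imwrite("pics/s4.png",cv2.resize(a,None,fx=4,fy=4,interpolation=2))
E
```

```text
t 8.95 stage mm [-84.4 -90.6  12.5] yaw rel 3.1418 tilt [ 0.  0. -1.] F [ 0.6 -0.4 -0.8] w 0.085
```

View pics/s4.png

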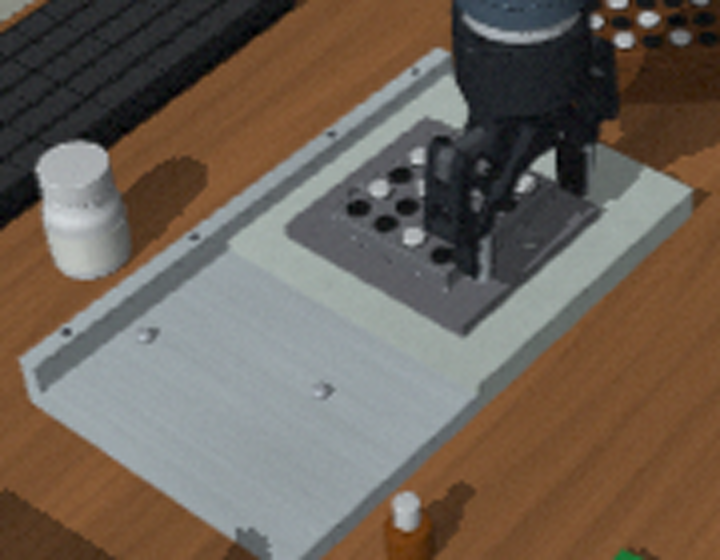

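The plate hasn't moved: its near-left corner is still at crop (465,330), and the finger seems to be above it at (470,278). I'll check the tip height by projection.

```bash
python3 - <<'E'
from w import *
c,q=np.cos(TH),np.sin(TH)
def W(x,y,z): return [T0[0]+(c*x-q*y)/1000,T0[1]+(q*x+c*y)/1000,z/1000]
for z in(12.5,25,35,45):
  print(z,[np.round((proj("side",W(-84.4+dx,-90.6+dy,z))-(140,150))*4+1.5).tolist() for dx in(-11,0,11) for dy in(-43,43,57)])
print(np.round((proj("side",W(-94.5,-24.5,32))-(140,150))*4+1.5))
E
```

```text
12.5 [[584.0, 249.0], [494.0, 329.0], [479.0, 343.0], [570.0, 241.0], [480.0, 321.0], [465.0, 334.0], [556.0, 234.0], [465.0, 313.0], [450.0, 326.0]]
25 [[584.0, 234.0], [494.0, 314.0], [478.0, 328.0], [570.0, 226.0], [479.0, 306.0], [464.0, 319.0], [555.0, 219.0], [465.0, 298.0], [449.0, 311.0]]
35 [[584.0, 222.0], [493.0, 302.0], [478.0, 315.0], [570.0, 214.0], [479.0, 293.0], [463.0, 307.0], [555.0, 207.0], [464.0, 285.0], [448.0, 299.0]]
45 [[584.0, 209.0], [493.0, 289.0], [477.0, 303.0], [570.0, 202.0], [478.0, 281.0], [462.0, 295.0], [555.0, 194.0], [463.0, 273.0], [448.0, 286.0]]
[467. 327.]
```

The tips are about 40–48 mm high, some 30 mm above the TCP when open, so they passed over the plate without touching it. I'll back off and go lower, watching the force.

Emit:
move_arm([
  {"delta_pos": [0.9, 0, 0], "twist": [0, 0, 0], "grip": 8.5},
  {"delta_pos": [0.9, 0, 0], "twist": [0, 0, 0], "grip": 8.5},
  {"delta_pos": [0.9, 0, 0], "twist": [0, 0, 0], "grip": 8.5},
  {"delta_pos": [0.9, 0, 0], "twist": [0, 0, 0], "grip": 8.5},
  {"delta_pos": [0, 0, 0.2], "twist": [0, 0, 0], "grip": 8.5},
  {"delta_pos": [0, 0, 0.2], "twist": [0, 0, 0], "grip": 8.5},
  {"delta_pos": [0, 0, 0.2], "twist": [0, 0, 0], "grip": 8.5},
  {"delta_pos": [0, 0, 0.2], "twist": [0, 0, 0], "grip": 8.5},
  {"delta_pos": [0, 0, 0], "twist": [0, 0, 0], "grip": 8.5},
  {"delta_pos": [0, 0, 0], "twist": [0, 0, 0], "grip": 8.5},
])

```text
t: 10.25
tcp_pos: [0.4758, -0.0034, 0.0045]
tool_rot: [-0.0, 0.027, 1.0, 0.0]
ft_force: [0.3, -0.3, -0.0]
width: 0.0853
grasp_force: 0.0
```

```bash
python3 - <<'E'
from w import *
where(); a=eyes.snapshot("side")[170:270,210:340]
cv2.imwrite("pics/s5.png",cv2.resize(a,None,fx=6,fy=6,interpolation=2))
E
```

```text
t 10.25 stage mm [-120.5  -90.6    4.5] yaw rel 3.1418 tilt [ 0.  0. -1.] F [ 0.3 -0.3 -0. ] w 0.0853
```

View pics/s5.png

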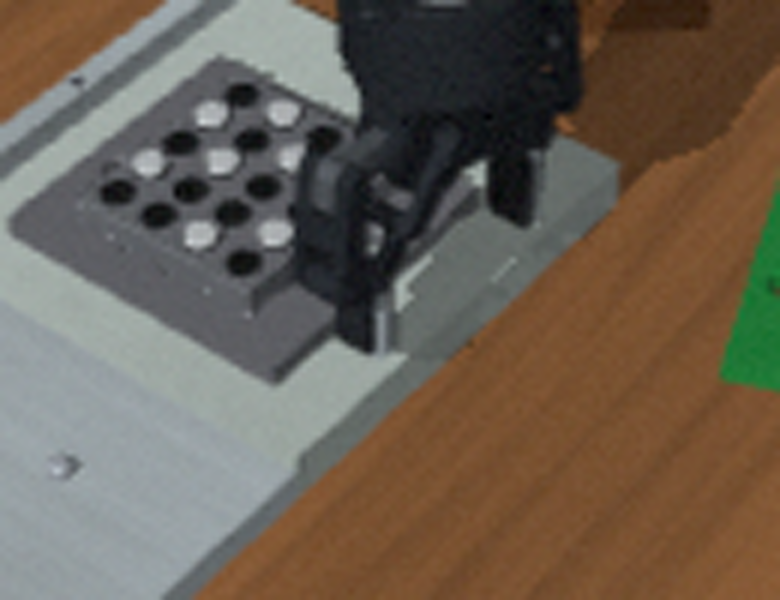

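The crop shows the left fingertip's bottom at about (375,352), i.e. full-image (272.5,228.7), just over the white deck near its edge.

```bash
python3 - <<'E'
from w import *
c,q=np.cos(TH),np.sin(TH)
def W(x,y,z): return [T0[0]+(c*x-q*y)/1000,T0[1]+(q*x+c*y)/1000,z/1000]
for z in(4.5,17.5,23,30,36):
  print(z,[np.round((proj("side",W(-120.5+dx,-90.6+dy,z))-(210,170))*6+2.5).tolist() for dx in(-11,11) for dy in(43,57)])
E
```

```text
4.5 [[395.0, 430.0], [372.0, 451.0], [351.0, 404.0], [328.0, 425.0]]
17.5 [[395.0, 406.0], [372.0, 427.0], [350.0, 381.0], [327.0, 402.0]]
23 [[395.0, 396.0], [372.0, 417.0], [350.0, 371.0], [327.0, 392.0]]
30 [[395.0, 383.0], [372.0, 405.0], [349.0, 358.0], [326.0, 379.0]]
36 [[394.0, 372.0], [371.0, 393.0], [349.0, 347.0], [326.0, 368.0]]
```

Emit:
move_arm([
  {"delta_pos": [0, 0, 0.2], "twist": [0, 0, 0], "grip": 8.5},
  {"delta_pos": [0, 0, 0.2], "twist": [0, 0, 0], "grip": 8.5},
  {"delta_pos": [0, 0, 0.1], "twist": [0, 0, 0], "grip": 8.5},
  {"delta_pos": [0, 0, 0], "twist": [0, 0, 0], "grip": 8.5},
  {"delta_pos": [0, 0, 0], "twist": [0, 0, 0], "grip": 8.5},
  {"delta_pos": [0, 0, 0], "twist": [0, 0, 0], "grip": 8.5},
  {"delta_pos": [0, 0, 0], "twist": [0, 0, 0], "grip": 8.5},
  {"delta_pos": [0, 0, 0], "twist": [0, 0, 0], "grip": 8.5},
  {"delta_pos": [0, 0, 0], "twist": [0, 0, 0], "grip": 8.5},
  {"delta_pos": [0, 0, 0], "twist": [0, 0, 0], "grip": 8.5},
])

```text
t: 11.55
tcp_pos: [0.4758, -0.0034, -0.0005]
tool_rot: [-0.0, 0.027, 1.0, 0.0]
ft_force: [-0.1, -0.5, 0.7]
width: 0.0848
grasp_force: 0.0
```

Emit:
move_arm([
  {"delta_pos": [0, 0, 0.1], "twist": [0, 0, 0], "grip": 8.5},
  {"delta_pos": [0, 0, 0.1], "twist": [0, 0, 0], "grip": 8.5},
  {"delta_pos": [0, 0, 0.1], "twist": [0, 0, 0], "grip": 8.5},
  {"delta_pos": [0, 0, 0.1], "twist": [0, 0, 0], "grip": 8.5},
  {"delta_pos": [0, 0, 0.1], "twist": [0, 0, 0], "grip": 8.5},
  {"delta_pos": [0, 0, 0.1], "twist": [0, 0, 0], "grip": 8.5},
  {"delta_pos": [0, 0, 0], "twist": [0, 0, 0], "grip": 8.5},
  {"delta_pos": [0, 0, 0], "twist": [0, 0, 0], "grip": 8.5},
  {"delta_pos": [0, 0, 0], "twist": [0, 0, 0], "grip": 8.5},
  {"delta_pos": [0, 0, 0], "twist": [0, 0, 0], "grip": 8.5},
])

```text
t: 12.8
tcp_pos: [0.4758, -0.0034, -0.0065]
tool_rot: [0.0, 0.027, 1.0, -0.0]
ft_force: [0.2, -0.8, 0.0]
width: 0.0849
grasp_force: 0.0
```

```bash
python3 - <<'E'
from w import *
where(); a=eyes.snapshot("side")[170:270,210:340]
cv2.imwrite("pics/s6.png",cv2.resize(a,None,fx=6,fy=6,interpolation=2))
E
```

```text
t 12.8 stage mm [-120.5  -90.6   -6.5] yaw rel 3.1418 tilt [-0. -0. -1.] F [ 0.2 -0.8  0. ] w 0.0849
```

View pics/s6.png

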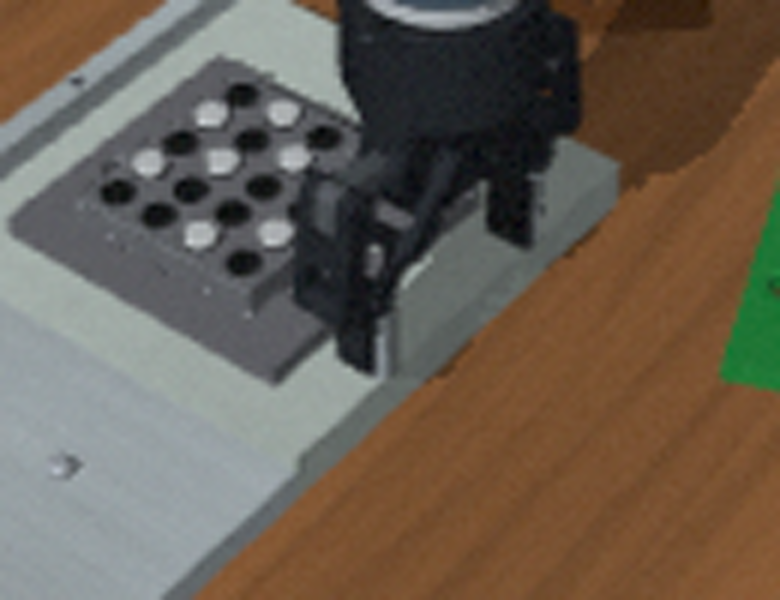

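The tip's near corner is now at about (378,377) and still above the deck. I'll keep going down until the force shows contact.

Emit:
move_arm([
  {"delta_pos": [0, 0, 0.1], "twist": [0, 0, 0], "grip": 8.5},
  {"delta_pos": [0, 0, 0.1], "twist": [0, 0, 0], "grip": 8.5},
  {"delta_pos": [0, 0, 0.1], "twist": [0, 0, 0], "grip": 8.5},
  {"delta_pos": [0, 0, 0.1], "twist": [0, 0, 0], "grip": 8.5},
  {"delta_pos": [0, 0, 0], "twist": [0, 0, 0], "grip": 8.5},
  {"delta_pos": [0, 0, 0], "twist": [0, 0, 0], "grip": 8.5},
  {"delta_pos": [0, 0, 0], "twist": [0, 0, 0], "grip": 8.5},
  {"delta_pos": [0, 0, 0], "twist": [0, 0, 0], "grip": 8.5},
  {"delta_pos": [0, 0, 0], "twist": [0, 0, 0], "grip": 8.5},
  {"delta_pos": [0, 0, 0], "twist": [0, 0, 0], "grip": 8.5},
])

```text
t: 14.1
tcp_pos: [0.4758, -0.0034, -0.0105]
tool_rot: [0.0, 0.027, 1.0, 0.0]
ft_force: [0.4, 0.3, -0.0]
width: 0.085
grasp_force: 0.0
```

Emit:
move_arm([
  {"delta_pos": [0, 0, 0.1], "twist": [0, 0, 0], "grip": 8.5},
  {"delta_pos": [0, 0, 0.1], "twist": [0, 0, 0], "grip": 8.5},
  {"delta_pos": [0, 0, 0.1], "twist": [0, 0, 0], "grip": 8.5},
  {"delta_pos": [0, 0, 0.1], "twist": [0, 0, 0], "grip": 8.5},
  {"delta_pos": [0, 0, 0], "twist": [0, 0, 0], "grip": 8.5},
  {"delta_pos": [0, 0, 0], "twist": [0, 0, 0], "grip": 8.5},
  {"delta_pos": [0, 0, 0], "twist": [0, 0, 0], "grip": 8.5},
  {"delta_pos": [0, 0, 0], "twist": [0, 0, 0], "grip": 8.5},
  {"delta_pos": [0, 0, 0], "twist": [0, 0, 0], "grip": 8.5},
  {"delta_pos": [0, 0, 0], "twist": [0, 0, 0], "grip": 8.5},
])

```text
t: 15.35
tcp_pos: [0.4758, -0.0034, -0.0145]
tool_rot: [0.0, 0.027, 1.0, 0.0]
ft_force: [-0.1, 0.1, 0.8]
width: 0.0851
grasp_force: 0.0
```

```bash
python3 - <<'E'
from w import *
where(); a=eyes.snapshot("side"); g=cv2.cvtColor(a,cv2.COLOR_BGR2GRAY)
cv2.imwrite("pics/s7.png",a)
print(g[222:242,264:284])
E
```

```text
t 15.35 stage mm [-120.5  -90.6  -14.5] yaw rel 3.1418 tilt [-0.  0. -1.] F [-0.1  0.1  0.8] w 0.0851
[[ 46  39  39  31  15  20  26  29  40  28  26  57 105 101 101 104 105 105
  107 105]
 [ 44  45  37  32  19  21  26  27  35  23  33  61 102 105 104 104 102 108
  105 103]
 [ 45  38  36  28  16  24  13  23  28  28  48  70  87 105 104 105 105 106
  100  98]
 [ 40  38  41  29  23  31  20  12  28  70  92  74  92 103 106 101 104 103
   99  91]
 [ 63  64  30  31  23  21  20  13  45  94  96  75  91 103 105 106 103  96
   93  96]
 [141 146  57  30  30  24  19  22  49  91  96  71  87 107 107 104  97  93
   93  91]
 [162 147  62  32  38  37  30  29  66 132  99  74  88 103 106  99  93  92
   94  94]
 [162 152  65  34  37  33  31  18  72 137 110  75  90 105 100  94  95  94
   94  94]
 [160 150  64  34  36  37  36  17  72 138 107  75  87  98  97  95  94  90
   96  88]
 [160 150  89  35  34  37  33  25  73 135 104  72  80  93  93  93  93  93
   88  70]
 [162 155 120  71  38  34  30  33  70 136 108  72  79  93  92  93  93  87
   73  62]
 [163 165 163 149  91  36  31  24  67 137 107  68  79  93  95  96  88  63
   61  68]
 [164 164 160 160 154 121  65  45  88 134 110  87  90  95  95  92  66  59
   69  91]
 [162 163 162 161 161 161 152 107 135 134 108 104  95  94  85  61  63  73
   95  83]
 [160 161 159 162 163 152 127  97 109 112 104 105 101  98  92  92  93  92
   85  81]
 [161 161 161 162 155 125 100 104 105 105 101 102  98  91  94  91  91  86
   82  85]
 [161 165 161 153 125 104 103 102 103 104  99  95  92  96  95  94  87  87
   84  91]
 [165 161 155 129 103 104 102 107 106 106  97  90  91  92  91  88  79  86
   86  87]
 [164 153 125 103 100 105 101 105 105  96  89  94  95  95  90  83  85  87
   90  85]
 [153 113 104 101 105 103 105 106  96  90  95  91  91  89  86  89  84  86
   88  87]]
```

Emit:
move_arm([
  {"delta_pos": [0, 0, -0.4], "twist": [0, 0, 0], "grip": 8.5},
  {"delta_pos": [0, 0, -0.4], "twist": [0, 0, 0], "grip": 5},
  {"delta_pos": [0, 0, 0], "twist": [0, 0, 0], "grip": 5},
  {"delta_pos": [0, 0, 0], "twist": [0, 0, 0], "grip": 5},
  {"delta_pos": [0, 0, 0], "twist": [0, 0, 0], "grip": 5},
  {"delta_pos": [0, 0, 0], "twist": [0, 0, 0], "grip": 5},
  {"delta_pos": [0, 0, 0.1], "twist": [0, 0, 0], "grip": 5},
  {"delta_pos": [0, 0, 0.1], "twist": [0, 0, 0], "grip": 5},
  {"delta_pos": [0, 0, 0.1], "twist": [0, 0, 0], "grip": 5},
  {"delta_pos": [0, 0, 0.1], "twist": [0, 0, 0], "grip": 5},
])

```text
t: 16.65
tcp_pos: [0.476, -0.0035, -0.0086]
tool_rot: [0.001, 0.027, 1.0, -0.0]
ft_force: [-12.4, 1.3, 41.3]
width: 0.0497
grasp_force: 20.7
```

```bash
python3 - <<'E'
from w import *
where(); a=eyes.snapshot("side"); g=cv2.cvtColor(a,cv2.COLOR_BGR2GRAY)
cv2.imwrite("pics/s8.png",a)
for r in range(216,240): print(r,*g[r,268:292])
c,q=np.cos(TH),np.sin(TH)
def W(x,y,z): return [T0[0]+(c*x-q*y)/1000,T0[1]+(q*x+c*y)/1000,z/1000]
for z in(22,30,38):
  print(z,[np.round(proj("side",W(-120.5+dx,-90.6+dy,z)),1).tolist() for dx in(-11,11) for dy in(25,39)])
print(eyes.camera_model("side")["pose"][:3])
E
```

```text
t 16.65 stage mm [-120.3  -90.6   -8.6] yaw rel 3.1419 tilt [-0.002 -0.    -1.   ] F [-12.4   1.3  41.3] w 0.0497
216 24 33 28 27 12 21 9 22 25 26 39 25 45 90 103 104 106 102 97 58 30 18 18 21
217 33 30 32 20 22 21 19 21 13 23 28 15 45 94 105 105 106 106 104 102 78 44 28 20
218 41 30 30 19 27 23 15 19 26 26 25 17 51 108 104 107 107 106 104 103 107 100 74 39
219 43 32 27 18 18 24 27 23 28 35 25 33 65 108 103 107 107 105 103 107 105 97 90 92
220 42 45 32 27 19 21 29 12 31 33 28 35 68 108 105 106 104 105 102 105 97 96 94 96
221 41 40 39 23 22 22 19 8 14 30 35 54 69 109 106 105 105 105 105 96 97 93 95 92
222 52 43 33 31 21 20 29 18 21 44 68 93 71 105 105 102 104 100 94 92 95 96 94 91
223 117 115 67 25 28 19 24 21 27 54 92 91 73 104 105 104 98 93 94 95 97 97 92 85
224 162 160 146 29 27 23 30 33 25 75 134 95 69 107 103 98 94 95 91 93 94 92 79 58
225 161 164 147 58 33 33 31 25 25 75 135 96 67 105 99 95 92 95 93 95 91 78 57 64
226 160 161 146 39 42 38 32 34 20 76 133 94 68 95 93 92 92 94 91 90 70 61 65 85
227 164 163 148 32 33 36 41 25 26 77 132 95 66 94 93 93 96 91 89 74 60 62 83 81
228 161
[... 666 characters left out ...]
 87 84 89
236 163 157 123 99 103 103 101 102 103 96 88 92 90 91 86 84 87 87 89 85 86 86 89 90
237 157 125 104 106 103 105 101 106 100 92 93 94 90 87 81 86 83 87 88 85 87 91 90 89
238 124 103 104 102 103 104 99 97 95 95 93 93 86 82 85 87 89 85 87 84 88 89 89 87
239 104 104 105 105 103 104 97 91 91 93 93 87 85 86 90 89 88 86 88 88 93 90 88 89
22 [[280.2, 231.5], [276.5, 234.9], [272.7, 227.3], [269.0, 230.7]]
30 [[280.2, 229.0], [276.4, 232.5], [272.7, 224.9], [268.9, 228.3]]
38 [[280.2, 226.6], [276.4, 230.0], [272.7, 222.4], [268.8, 225.8]]
[[-0.81849835  0.38246202 -0.42869949  0.01448556]
 [-0.57446516 -0.55405456  0.60250588  0.67140326]
 [-0.00708729  0.73942299  0.67320385  0.82947056]]
```

Contact shows at TCP z ≈ -8.6 mm with a 5 cm opening, so the tips sit about 30.6 mm above the reported TCP. I'll raise 5 mm on the command, leaving the tips about 3 mm above the deck, and push.

Emit:
move_arm([
  {"delta_pos": [0, 0, -0.25], "twist": [0, 0, 0], "grip": 5},
  {"delta_pos": [0, 0, -0.25], "twist": [0, 0, 0], "grip": 5},
  {"delta_pos": [-0.4, 0, 0], "twist": [0, 0, 0], "grip": 5},
  {"delta_pos": [-0.4, 0, 0], "twist": [0, 0, 0], "grip": 5},
  {"delta_pos": [-0.4, 0, 0], "twist": [0, 0, 0], "grip": 5},
  {"delta_pos": [-0.4, 0, 0], "twist": [0, 0, 0], "grip": 5},
  {"delta_pos": [-0.4, 0, 0], "twist": [0, 0, 0], "grip": 5},
  {"delta_pos": [-0.4, 0, 0], "twist": [0, 0, 0], "grip": 5},
  {"delta_pos": [-0.3, 0, 0], "twist": [0, 0, 0], "grip": 5},
  {"delta_pos": [-0.3, 0, 0], "twist": [0, 0, 0], "grip": 5},
])

```text
t: 17.95
tcp_pos: [0.5059, -0.005, -0.0056]
tool_rot: [-0.0, 0.027, 1.0, 0.0]
ft_force: [-1.7, 0.2, -2.2]
width: 0.0504
grasp_force: 0.8
```

```bash
cat > edge.py <<'E'
from w import *
# grey plate mask in the side view: contour corners onto z=32
def W(x,y,z):
    c,q=np.cos(TH),np.sin(TH); return [T0[0]+(c*x-q*y)/1000,T0[1]+(q*x+c*y)/1000,z/1000]
def toS(p):
    c,q=np.cos(TH),np.sin(TH); d=p[:2]-T0; return np.round([1000*(c*d[0]+q*d[1]),1000*(-q*d[0]+c*d[1])],1)
E
python3 - <<'E'
from edge import *
where(); a=eyes.snapshot("side"); o=cv2.imread("pics/side0.png")
cv2.imwrite("pics/s9.png",a)
# plate +y edge: brightness along stage x lines at z=32 plane, y from -40 to 0 ; and far edge
g=cv2.cvtColor(a,cv2.COLOR_BGR2GRAY).astype(np.float32); g0=cv2.cvtColor(o,cv2.COLOR_BGR2GRAY).astype(np.float32)
for y in(-32,-40,-50):
  for nm,im in(("before",g0),("now",g)):
    pts=np.array([proj("side",W(x,y,32)) for x in range(30,72,3)],np.float32)
    print(y,nm,cv2.remap(im,pts[None],None,1).round().astype(int)[0])
E
```

```text
t 17.95 stage mm [-90.3 -90.5  -5.6] yaw rel 3.1419 tilt [ 0.  0. -1.] F [-1.7  0.2 -2.2] w 0.0504
-32 before [ 92  91  92  93  94  95 125 160 167 167 168 162 130 105]
-32 now [ 93  93  93  93  95  94  91  91  92  93 120 152 129 103]
-40 before [ 93  91  93  92  94  98 132 166 169 166 167 153 115 101]
-40 now [ 88  85  85  91  92  92  92  93  93  96 127 151 115  99]
-50 before [105  95  90  92  93  94 117 157 169 168 168 162 126 100]
-50 now [105  99 103  98 105  99  90  92  93  98 134 158 127 100]
```

Emit:
move_arm([
  {"delta_pos": [-0.16, 0, 0], "twist": [0, 0, 0], "grip": 5},
  {"delta_pos": [-0.16, 0, 0], "twist": [0, 0, 0], "grip": 5},
  {"delta_pos": [-0.16, 0, 0], "twist": [0, 0, 0], "grip": 5},
  {"delta_pos": [-0.16, 0, 0], "twist": [0, 0, 0], "grip": 5},
  {"delta_pos": [-0.16, 0, 0], "twist": [0, 0, 0], "grip": 5},
  {"delta_pos": [-0.05, 0, 0], "twist": [0, 0, 0], "grip": 5},
  {"delta_pos": [-0.05, 0, 0], "twist": [0, 0, 0], "grip": 5},
  {"delta_pos": [-0.05, 0, 0], "twist": [0, 0, 0], "grip": 5},
  {"delta_pos": [-0.05, 0, 0], "twist": [0, 0, 0], "grip": 5},
  {"delta_pos": [-0.05, 0, 0], "twist": [0, 0, 0], "grip": 5},
])

```text
t: 19.25
tcp_pos: [0.5162, -0.0056, -0.0055]
tool_rot: [-0.0, 0.027, 1.0, 0.0]
ft_force: [-2.1, 0.1, -0.8]
width: 0.05
grasp_force: 0.8
```

Emit:
move_arm([
  {"delta_pos": [-0.04, 0, 0], "twist": [0, 0, 0], "grip": 5},
  {"delta_pos": [-0.04, 0, 0], "twist": [0, 0, 0], "grip": 5},
  {"delta_pos": [-0.04, 0, 0], "twist": [0, 0, 0], "grip": 5},
  {"delta_pos": [-0.04, 0, 0], "twist": [0, 0, 0], "grip": 5},
  {"delta_pos": [-0.04, 0, 0], "twist": [0, 0, 0], "grip": 5},
  {"delta_pos": [0, 0, 0], "twist": [0, 0, 0], "grip": 5},
  {"delta_pos": [0, 0, 0], "twist": [0, 0, 0], "grip": 5},
  {"delta_pos": [0, 0, 0], "twist": [0, 0, 0], "grip": 5},
  {"delta_pos": [0, 0, 0], "twist": [0, 0, 0], "grip": 5},
  {"delta_pos": [0, 0, 0], "twist": [0, 0, 0], "grip": 5},
])

```text
t: 20.5
tcp_pos: [0.5183, -0.0057, -0.0055]
tool_rot: [0.0, 0.027, 1.0, -0.0]
ft_force: [-1.6, -0.1, 0.5]
width: 0.05
grasp_force: 0.5
```

```bash
python3 - <<'E'
from edge import *
where(); a=eyes.snapshot("side")
cv2.imwrite("pics/s10.png",a)
g=cv2.cvtColor(a,cv2.COLOR_BGR2GRAY).astype(np.float32)
for y in(-32,-40,-50,-60):
    pts=np.array([proj("side",W(x,y,32)) for x in range(54,76,2)],np.float32)
    print(y,cv2.remap(g,pts[None],None,1).round().astype(int)[0])
E
```

```text
t 20.5 stage mm [-77.9 -90.6  -5.5] yaw rel 3.1418 tilt [-0. -0. -1.] F [-1.6 -0.1  0.5] w 0.05
-32 [94 93 92 93 92 92 92 92 92 92 98]
-40 [93 93 93 93 92 92 94 92 92 95 99]
-50 [ 99  99  94  92  91  94  95  94  93  94 100]
-60 [42 73 92 92 93 93 92 92 94 95 95]
```

Emit:
move_arm([
  {"delta_pos": [-0.03, 0, 0], "twist": [0, 0, 0], "grip": 5},
  {"delta_pos": [-0.03, 0, 0], "twist": [0, 0, 0], "grip": 5},
  {"delta_pos": [-0.03, 0, 0], "twist": [0, 0, 0], "grip": 5},
  {"delta_pos": [-0.03, 0, 0], "twist": [0, 0, 0], "grip": 5},
  {"delta_pos": [-0.03, 0, 0], "twist": [0, 0, 0], "grip": 5},
  {"delta_pos": [0, 0, 0], "twist": [0, 0, 0], "grip": 5},
  {"delta_pos": [0, 0, 0], "twist": [0, 0, 0], "grip": 5},
  {"delta_pos": [0, 0, 0], "twist": [0, 0, 0], "grip": 5},
  {"delta_pos": [0, 0, 0], "twist": [0, 0, 0], "grip": 5},
  {"delta_pos": [0, 0, 0], "twist": [0, 0, 0], "grip": 5},
])

```text
t: 21.8
tcp_pos: [0.5192, -0.0058, -0.0055]
tool_rot: [-0.0, 0.027, 1.0, -0.0]
ft_force: [-5.1, 0.7, 2.3]
width: 0.05
grasp_force: 2.6
```

Emit:
move_arm([
  {"delta_pos": [-0.03, 0, 0], "twist": [0, 0, 0], "grip": 5},
  {"delta_pos": [-0.03, 0, 0], "twist": [0, 0, 0], "grip": 5},
  {"delta_pos": [1.0, 0, 0], "twist": [0, 0, 0], "grip": 5},
  {"delta_pos": [0, 0, -3.25], "twist": [0, 0, 0], "grip": 5},
  {"delta_pos": [0, 0, -3.25], "twist": [0, 0, 0], "grip": 5},
  {"delta_pos": [-2.9, -2.93, 0], "twist": [0, 0, 0], "grip": 5},
  {"delta_pos": [-2.9, -2.93, 0], "twist": [0, 0, 0], "grip": 5},
  {"delta_pos": [-2.9, -2.93, 0], "twist": [0, 0, 0], "grip": 5},
  {"delta_pos": [0, 0, 0], "twist": [0, 0, 0.1745], "grip": 5},
  {"delta_pos": [0, 0, 0], "twist": [0, 0, 0.1745], "grip": 5},
])

```text
t: 23.05
tcp_pos: [0.5929, -0.0984, 0.0592]
tool_rot: [0.0, 0.203, 0.979, 0.0]
ft_force: [0.1, -0.3, 0.0]
width: 0.0502
grasp_force: 0.0
```

Emit:
move_arm([
  {"delta_pos": [0, 0, 0], "twist": [0, 0, 0.1745], "grip": 5},
  {"delta_pos": [0, 0, 0], "twist": [0, 0, 0.1745], "grip": 5},
  {"delta_pos": [0, 0, 0], "twist": [0, 0, 0.1745], "grip": 5},
  {"delta_pos": [0, 0, 0], "twist": [0, 0, 0.1745], "grip": 5},
  {"delta_pos": [0, 0, 0], "twist": [0, 0, 0.1745], "grip": 5},
  {"delta_pos": [0, 0, 0], "twist": [0, 0, 0.1745], "grip": 5},
  {"delta_pos": [0, 0, 0], "twist": [0, 0, 0.1745], "grip": 5},
  {"delta_pos": [0, 0, 0], "twist": [0, 0, 0], "grip": 5},
  {"delta_pos": [0, 0, 1], "twist": [0, 0, 0], "grip": 5},
  {"delta_pos": [0, 0, 0], "twist": [0, 0, 0], "grip": 5},
])

```text
t: 24.3
tcp_pos: [0.5919, -0.0976, 0.0484]
tool_rot: [-0.001, 0.725, 0.689, -0.0]
ft_force: [-0.4, 0.2, -0.6]
width: 0.0498
grasp_force: 0.0
```

```bash
python3 - <<'E'
from edge import *
where(); a=eyes.snapshot("top");b=eyes.snapshot("side")
c=np.vstack([cv2.resize(a[140:215,190:325],None,fx=4,fy=4,interpolation=2),cv2.resize(b[160:230,175:310],None,fx=4,fy=4,interpolation=2)])
cv2.imwrite("pics/both.png",c);print(c.shape)
E
```

```text
t 24.3 stage mm [   0.5 -178.3   48.4] yaw rel 1.5735 tilt [ 0.    -0.001 -1.   ] F [-0.4  0.2 -0.6] w 0.0498
(580, 540, 3)
```

View pics/both.png

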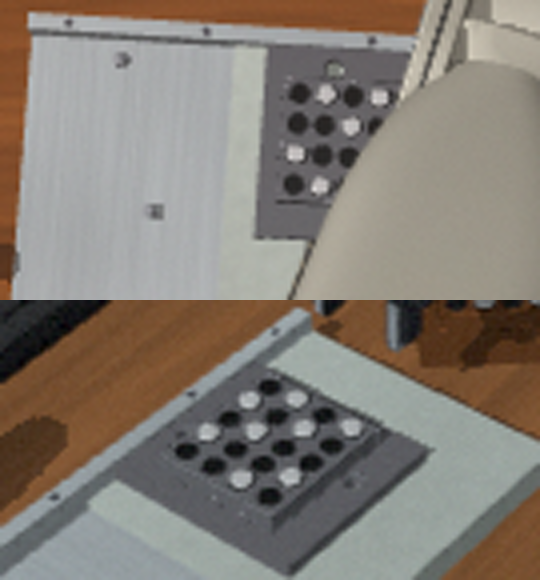

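The plate lies square against the fence. In the top crop its left edge runs from (268,45) to (256,238), pin_far is at (123,59), pin_near at (155,211), and hole_far is at (335,69). The fingers are behind the rear edge.

```bash
python3 - <<'E'
from edge import *
f=lambda c:(np.array(c)-1.5)/4+(190,140)
for n,c,z in(("cornerFL",(268,45),.032),("cornerNL",(256,238),.032),("pinF",(123,59),.021),("pinN",(155,211),.021),("holeF",(335,69),.030),("fenceIn L",(30,35),.036),("fenceIn R",(410,52),.036)):
    print(n,toS(onz("top",f(c),z)))
g=lambda c:(np.array(c)-(1.5,301.5))/4+(175,160)
for n,c,z in(("FL?",(113,475),.032),("NL",(290,575),.032),("NR",(434,449),.032),("FR",(268,372),.032),("holeN",(353,482),.03)): print(n,toS(onz("side",g(c),z)))
E
```

```text
cornerFL [ 70.8 -24. ]
cornerNL [-70.1 -24.9]
pinF [56.1 81.8]
pinN [-54.   50.3]
holeF [ 56.6 -73.6]
fenceIn L [ 66.8 148.5]
fenceIn R [  71.3 -127.1]
FL? [ 68.9 -18.3]
NL [-71.5 -19.3]
NR [ -70.4 -156. ]
FR [  59.4 -149.9]
holeN [ -48.7 -104. ]
```

Emit:
move_arm([
  {"delta_pos": [0, 0, 1.6], "twist": [0, 0, 0], "grip": 5},
  {"delta_pos": [0, 0, 1.6], "twist": [0, 0, 0], "grip": 5},
  {"delta_pos": [0, 0, 1.6], "twist": [0, 0, 0], "grip": 5},
  {"delta_pos": [0, 0, 0.68], "twist": [0, 0, 0], "grip": 5},
  {"delta_pos": [0, 0, 0], "twist": [0, 0, 0], "grip": 5},
  {"delta_pos": [0, 0, 0], "twist": [0, 0, 0], "grip": 5},
  {"delta_pos": [0.4, 0, 0], "twist": [0, 0, 0], "grip": 5},
  {"delta_pos": [0.4, 0, 0], "twist": [0, 0, 0], "grip": 5},
  {"delta_pos": [0.4, 0, 0], "twist": [0, 0, 0], "grip": 5},
  {"delta_pos": [0.4, 0, 0], "twist": [0, 0, 0], "grip": 5},
])

```text
t: 25.65
tcp_pos: [0.5934, -0.0817, -0.0052]
tool_rot: [0.0, 0.726, 0.688, -0.0]
ft_force: [-0.6, -2.6, 1.0]
width: 0.0499
grasp_force: 1.3
```

Emit:
move_arm([
  {"delta_pos": [0.4, 0.01, 0], "twist": [0, 0, 0], "grip": 5},
  {"delta_pos": [0.4, 0.01, 0], "twist": [0, 0, 0], "grip": 5},
  {"delta_pos": [0.4, 0.01, 0], "twist": [0, 0, 0], "grip": 5},
  {"delta_pos": [0.4, 0.01, 0], "twist": [0, 0, 0], "grip": 5},
  {"delta_pos": [0.4, 0.01, 0], "twist": [0, 0, 0], "grip": 5},
  {"delta_pos": [0.4, 0.01, 0], "twist": [0, 0, 0], "grip": 5},
  {"delta_pos": [0.4, 0.01, 0], "twist": [0, 0, 0], "grip": 5},
  {"delta_pos": [0.4, 0.01, 0], "twist": [0, 0, 0], "grip": 5},
  {"delta_pos": [0.4, 0.01, 0], "twist": [0, 0, 0], "grip": 5},
  {"delta_pos": [0.4, 0.01, 0], "twist": [0, 0, 0], "grip": 5},
])

```text
t: 26.9
tcp_pos: [0.5957, -0.0423, -0.0053]
tool_rot: [-0.0, 0.726, 0.688, -0.001]
ft_force: [-4.6, -7.4, 4.1]
width: 0.05
grasp_force: 3.6
```

```bash
cat > look.py <<'E'
from edge import *
where(); g=cv2.cvtColor(eyes.snapshot("side"),cv2.COLOR_BGR2GRAY).astype(np.float32)
def edge(f,lo,hi):   # largest gradient along a stage line at plate-top height
    u=np.arange(lo,hi,.5); pts=np.array([proj("side",W(*f(v),32)) for v in u],np.float32)
    I=cv2.GaussianBlur(cv2.remap(g,pts[None],None,1),(9,1),2)[0]; d=np.gradient(I); k=np.argmax(abs(d)); return u[k],round(float(d[k]),1)
def front(lo,hi):
    for x in(-60,-40,40,55): print("front edge at x",x,edge(lambda v:(x,v),lo,hi))
if __name__=="__main__":
    import sys; front(float(sys.argv[1]),float(sys.argv[2]))
E
python3 look.py -10 50
```

```text
t 26.9 stage mm [   1.3 -122.9   -5.3] yaw rel 1.5708 tilt [-0.001 -0.001 -1.   ] F [-4.6 -7.4  4.1] w 0.05
front edge at x -60 (np.float64(24.5), 6.6)
front edge at x -40 (np.float64(24.5), 6.4)
front edge at x 40 (np.float64(24.0), 6.0)
front edge at x 55 (np.float64(24.5), 6.6)
```

Emit:
move_arm([
  {"delta_pos": [0.4, 0, 0.04], "twist": [0, 0, 0], "grip": 5},
  {"delta_pos": [0.4, 0, 0.04], "twist": [0, 0, 0], "grip": 5},
  {"delta_pos": [0.4, 0, 0], "twist": [0, 0, 0], "grip": 5},
  {"delta_pos": [0.4, 0, 0], "twist": [0, 0, 0], "grip": 5},
  {"delta_pos": [0.4, 0, 0], "twist": [0, 0, 0], "grip": 5},
  {"delta_pos": [0.4, 0, 0], "twist": [0, 0, 0], "grip": 5},
  {"delta_pos": [0.4, 0, 0], "twist": [0, 0, 0], "grip": 5},
  {"delta_pos": [0.4, 0, 0], "twist": [0, 0, 0], "grip": 5},
  {"delta_pos": [0.4, 0, 0], "twist": [0, 0, 0], "grip": 5},
  {"delta_pos": [0.4, 0, 0], "twist": [0, 0, 0], "grip": 5},
])

```text
t: 28.2
tcp_pos: [0.5985, -0.0022, -0.0059]
tool_rot: [0.0, 0.726, 0.688, -0.0]
ft_force: [-2.0, -5.9, 4.2]
width: 0.0501
grasp_force: 2.9
```

```bash
python3 look.py 35 90
```

```text
t 28.2 stage mm [  1.9 -82.7  -5.9] yaw rel 1.571 tilt [-0.001 -0.    -1.   ] F [-2.  -5.9  4.2] w 0.0501
front edge at x -60 (np.float64(63.5), 7.8)
front edge at x -40 (np.float64(64.5), 7.2)
front edge at x 40 (np.float64(64.0), 7.1)
front edge at x 55 (np.float64(64.0), 6.2)
```

Emit:
move_arm([
  {"delta_pos": [0.4, 0, 0], "twist": [0, 0, 0], "grip": 5},
  {"delta_pos": [0.4, 0, 0], "twist": [0, 0, 0], "grip": 5},
  {"delta_pos": [0.4, 0, 0], "twist": [0, 0, 0], "grip": 5},
  {"delta_pos": [0.4, 0, 0], "twist": [0, 0, 0], "grip": 5},
  {"delta_pos": [0.4, 0, 0], "twist": [0, 0, 0], "grip": 5},
  {"delta_pos": [0.4, 0, 0], "twist": [0, 0, 0], "grip": 5},
  {"delta_pos": [0.4, 0, 0], "twist": [0, 0, 0], "grip": 5},
  {"delta_pos": [0.4, 0, 0], "twist": [0, 0, 0], "grip": 5},
  {"delta_pos": [0.4, 0, 0], "twist": [0, 0, 0], "grip": 5},
  {"delta_pos": [0.4, 0, 0], "twist": [0, 0, 0], "grip": 5},
])

```text
t: 29.5
tcp_pos: [0.6007, 0.0379, -0.006]
tool_rot: [0.0, 0.726, 0.688, -0.0]
ft_force: [-1.3, -4.9, 3.3]
width: 0.0501
grasp_force: 2.5
```

Emit:
move_arm([
  {"delta_pos": [0.3, 0, 0], "twist": [0, 0, 0], "grip": 5},
  {"delta_pos": [0.3, 0, 0], "twist": [0, 0, 0], "grip": 5},
  {"delta_pos": [0.3, 0, 0], "twist": [0, 0, 0], "grip": 5},
  {"delta_pos": [0.3, 0, 0], "twist": [0, 0, 0], "grip": 5},
  {"delta_pos": [0.3, 0, 0], "twist": [0, 0, 0], "grip": 5},
  {"delta_pos": [0.2, 0, 0], "twist": [0, 0, 0], "grip": 5},
  {"delta_pos": [0.2, 0, 0], "twist": [0, 0, 0], "grip": 5},
  {"delta_pos": [0.2, 0, 0], "twist": [0, 0, 0], "grip": 5},
  {"delta_pos": [0.2, 0, 0], "twist": [0, 0, 0], "grip": 5},
  {"delta_pos": [0.2, 0, 0], "twist": [0, 0, 0], "grip": 5},
])

```text
t: 30.75
tcp_pos: [0.602, 0.0631, -0.0062]
tool_rot: [-0.0, 0.726, 0.688, -0.0]
ft_force: [-2.0, -3.9, 2.8]
width: 0.0501
grasp_force: 2.3
```

```bash
python3 look.py 100 148
```

```text
t 30.75 stage mm [  1.9 -17.3  -6.2] yaw rel 1.5713 tilt [-0. -0. -1.] F [-2.  -3.9  2.8] w 0.0501
front edge at x -60 (np.float64(129.5), 8.0)
front edge at x -40 (np.float64(129.5), 7.3)
front edge at x 40 (np.float64(129.0), 6.8)
front edge at x 55 (np.float64(129.0), 7.1)
```

Emit:
move_arm([
  {"delta_pos": [0.07, 0, 0], "twist": [0, 0, 0], "grip": 5},
  {"delta_pos": [0.07, 0, 0], "twist": [0, 0, 0], "grip": 5},
  {"delta_pos": [0.07, 0, 0], "twist": [0, 0, 0], "grip": 5},
  {"delta_pos": [0.07, 0, 0], "twist": [0, 0, 0], "grip": 5},
  {"delta_pos": [0.07, 0, 0], "twist": [0, 0, 0], "grip": 5},
  {"delta_pos": [0.07, 0, 0], "twist": [0, 0, 0], "grip": 5},
  {"delta_pos": [0.07, 0, 0], "twist": [0, 0, 0], "grip": 5},
  {"delta_pos": [0.07, 0, 0], "twist": [0, 0, 0], "grip": 5},
  {"delta_pos": [0.07, 0, 0], "twist": [0, 0, 0], "grip": 5},
  {"delta_pos": [0.07, 0, 0], "twist": [0, 0, 0], "grip": 5},
])

```text
t: 32.05
tcp_pos: [0.6024, 0.0701, -0.0062]
tool_rot: [-0.0, 0.726, 0.688, 0.0]
ft_force: [-1.8, -1.5, 0.2]
width: 0.0498
grasp_force: 1.0
```

```bash
python3 look.py 110 149
```

```text
t 32.05 stage mm [  2.  -10.3  -6.2] yaw rel 1.5714 tilt [ 0. -0. -1.] F [-1.8 -1.5  0.2] w 0.0498
front edge at x -60 (np.float64(136.5), 6.8)
front edge at x -40 (np.float64(136.5), 6.5)
front edge at x 40 (np.float64(136.5), 7.2)
front edge at x 55 (np.float64(136.5), 7.2)
```

Emit:
move_arm([
  {"delta_pos": [0.05, 0, 0], "twist": [0, 0, 0], "grip": 5},
  {"delta_pos": [0.05, 0, 0], "twist": [0, 0, 0], "grip": 5},
  {"delta_pos": [0.05, 0, 0], "twist": [0, 0, 0], "grip": 5},
  {"delta_pos": [0.05, 0, 0], "twist": [0, 0, 0], "grip": 5},
  {"delta_pos": [0.05, 0, 0], "twist": [0, 0, 0], "grip": 5},
  {"delta_pos": [0.05, 0, 0], "twist": [0, 0, 0], "grip": 5},
  {"delta_pos": [0.05, 0, 0], "twist": [0, 0, 0], "grip": 5},
  {"delta_pos": [0.05, 0, 0], "twist": [0, 0, 0], "grip": 5},
  {"delta_pos": [0, 0, 0], "twist": [0, 0, 0], "grip": 5},
  {"delta_pos": [0, 0, 0], "twist": [0, 0, 0], "grip": 5},
])

```text
t: 33.35
tcp_pos: [0.6027, 0.0739, -0.0061]
tool_rot: [0.0, 0.726, 0.688, 0.0]
ft_force: [0.7, 0.1, 0.4]
width: 0.0498
grasp_force: 0.0
```

```bash
python3 look.py 110 149
```

```text
t 33.35 stage mm [ 2.1 -6.5 -6.1] yaw rel 1.5713 tilt [ 0.  0. -1.] F [0.7 0.1 0.4] w 0.0498
front edge at x -60 (np.float64(142.5), 6.8)
front edge at x -40 (np.float64(142.5), 7.9)
front edge at x 40 (np.float64(142.5), 8.5)
front edge at x 55 (np.float64(142.5), 8.4)
```

The edge moved 6 mm in the image on a 4 mm push and the contact force vanished, which is what a drop looks like. I'll back away and verify.

Emit:
move_arm([
  {"delta_pos": [-1, 0, 0], "twist": [0, 0, 0], "grip": 5},
  {"delta_pos": [-1, 0, 0], "twist": [0, 0, 0], "grip": 5},
  {"delta_pos": [0, 0, -3], "twist": [0, 0, 0], "grip": 5},
  {"delta_pos": [0, 0, -4], "twist": [0, 0, 0], "grip": 5},
  {"delta_pos": [0, 0, -4], "twist": [0, 0, 0], "grip": 5},
  {"delta_pos": [0, 0, -4], "twist": [0, 0, 0], "grip": 5},
  {"delta_pos": [-4, 0, 0], "twist": [0, 0, 0], "grip": 5},
  {"delta_pos": [-4, 0, 0], "twist": [0, 0, 0], "grip": 5},
  {"delta_pos": [-4, 0, 0], "twist": [0, 0, 0], "grip": 5},
  {"delta_pos": [-4, 0, 0], "twist": [0, 0, 0], "grip": 5},
])

```text
t: 34.65
tcp_pos: [0.5926, -0.1078, 0.144]
tool_rot: [0.0, 0.726, 0.688, 0.0]
ft_force: [1.7, 0.5, -0.3]
width: 0.0496
grasp_force: 0.0
```

```bash
python3 - <<'E'
from look import *
front(110,149)
import look
# rear/front/near edges from both views, at z=25 (seated) and z=32 (not seated)
for cam in("side","top"):
    g=cv2.cvtColor(eyes.snapshot(cam),cv2.COLOR_BGR2GRAY).astype(np.float32)
    for z in(25,32):
        def e(f,lo,hi):
            u=np.arange(lo,hi,.5); P=np.array([proj(cam,W(*f(v),z)) for v in u],np.float32)
            d=np.gradient(cv2.GaussianBlur(cv2.remap(g,P[None],None,1),(9,1),2)[0]); return float(u[np.argmax(d)])
        print(cam,z,"front",[e(lambda v:(x,v),115,149) for x in(-55,-30,30,50)],"near",[-e(lambda v:(-v,y),55,90) for y in(30,60,100)])
E
```

```text
t 34.65 stage mm [   1.8 -188.4  144. ] yaw rel 1.5708 tilt [-0.  0. -1.] F [ 1.7  0.5 -0.3] w 0.0496
front edge at x -60 (np.float64(142.5), 6.9)
front edge at x -40 (np.float64(142.5), 7.7)
front edge at x 40 (np.float64(142.0), 8.8)
front edge at x 55 (np.float64(142.5), 7.7)
side 25 front [139.0, 139.0, 138.5, 138.5] near [-73.0, -73.5, -72.5]
side 32 front [142.5, 142.5, 142.0, 142.5] near [-78.0, -77.5, -78.0]
top 25 front [134.0, 135.5, 134.5, 135.0] near [-71.0, -70.0, -69.5]
top 32 front [133.0, 134.5, 133.5, 133.5] near [-71.5, -71.0, -70.5]
```

```bash
python3 - <<'E'
from edge import *
a=eyes.snapshot("top"); g=cv2.cvtColor(a,cv2.COLOR_BGR2GRAY)
print("pin/hole far");print(g[149:161,214:228]);print("near");print(g[187:199,222:236])
print("row 175 left",g[175,188:206],"right",g[175,240:262])
def rect(im):
    g=cv2.cvtColor(im,cv2.COLOR_BGR2GRAY); s=np.ptp(im.astype(int),axis=2)
    m=((g<125)&(s<25)).astype(np.uint8); m[:146]=0;m[218:]=0;m[:,:196]=0;m[:,312:]=0
    m=cv2.morphologyEx(m,cv2.MORPH_OPEN,np.ones((3,3),np.uint8))
    c=max(cv2.findContours(m,0,1)[0],key=cv2.contourArea); return cv2.minAreaRect(c)
for n,im,z in(("start",cv2.imread("pics/top0.png"),.032),("now",a,.025)):
    r=rect(im); print(n,r,toS(onz("top",r[0],z)),[toS(onz("top",p,z)).tolist() for p in cv2.boxPoints(r)])
E
```

```text
pin/hole far
[[ 96  96  88  88  90  93  86  88  91  91  84  85  90  87]
 [ 94  96  96  96  95  94  95  94  94  95  94  95  96  96]
 [ 95  94  97  96  95  97  95  96  96  96  97  95  95  96]
 [ 94  94  98  93  75  59  64  95  96  95  96  95  96  96]
 [ 94  95  94  70  54  89  98  89  97  96  95  98  96  97]
 [ 96  97  95  61  77 143 113  97  96  96  97  96  97  96]
 [ 96  95  94  75 100 141 118  75  97  97  96  96  95  97]
 [ 81  80  73  94  82  75  90  89  96  96  97  96  97  97]
 [ 95  94 105 104 101 101 125  89  88  87  92  91  89  86]
 [ 97  98 132  84 107  96  99  95  93  78  80  96  96  96]
 [102 160 180 177 174  50  69  93  47  39  40  65  98  97]
 [130 182 185 182 176  92  63  48  32  34  35  38  67 106]]
near
[[ 99  97  99  98  98  97  99  98  99 100  98  99  83  66]
 [ 63  63  52  58  69  77  83  81  87  91 117 121 101 102]
 [ 97  99  97  98  98  96  85  84  82  82  73  72  70  52]
 [ 98  99  98  86  67  83 100  99 100  99  99  98  99 100]
 [ 98  99  95  57  83 120 105 108  99 100 100 100  99  99]
 [ 98  98  84  72 151 146 103 109 100  99  99 100  98 100]
 [ 98  98  96  78  
[... 183 characters left out ...]
  99  98 100  99 100  98 100 100]
 [100  86  72  83  85  87  86  99  99 101  98  99 100 100]
 [166 165 164 169 166 136 137 137 133 132 108 120 117  87]]
row 175 left [ 90  91  91  90  91  91  89 108 174 170 168 171 173  96  96  95  97 104] right [ 54  70  70  68  68  67 104 165 178 176 175 176 178 180 181 182 181 180
 179 180 180 179]
start ((277.3540954589844, 184.8346405029297), (46.09755325317383, 48.280799865722656), 3.5763344764709473) [-24.5 -90.3] [[-94.3, -24.3], [46.0, -23.5], [45.8, -156.9], [-94.3, -156.5]]
now ((223.50973510742188, 172.8443603515625), (45.78565979003906, 49.15408706665039), 3.5763344764709473) [ 1.7 68.1] [[-70.0, 133.7], [74.3, 136.1], [74.0, 2.1], [-70.1, 1.0]]
```

```bash
python3 -c "
from station import job
print(job.sign_off())"
```

```text
the job is handed in; nothing more can be done
None
```

The plate appears seated on both pins and the job is handed in, with the arm clear at about 35 s. Both camera views and the loss of push force fit a 7 mm drop; the hand-in returned no verdict.

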